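# Pour the steel valve balls, told by weight, into the bowl

## Robot

A 6-joint arm with a two-finger parallel gripper is mounted at the origin on the work surface. World frame = base frame: x ahead of the robot, y to its left, z up, the work surface at z = 0. Lengths are in m, angles in rad, forces in N, time in s.
With the tool pointing down it reaches from about 0.375 to 0.925 m from the base axis. Payload 5.7 kg.
Tool frame: the origin (TCP) lies midway between the tips of the shut fingers; the grasp point (between the pads) lies 19 mm behind it; z points along the fingers, y is the line along which they close (so a half turn about z gives the same grasp; the last joint's range is limited). The gripper opens to 88 mm and grips with 3 to 60 N. Pads are 20 mm wide; open, the fingers measure 115 mm over their backs; the gripper's body (75 mm by 178 mm) begins 61 mm behind the grasp point.
Start: joints at [1.211, 0.359, 1.51, -0, 1.272, -0.115], TCP at [0.145, 0.582, 0.223] pointing down, gripper open.
Joint ranges: [-2.97, 2.97], [-1.01, 2.36], [0.21, 2.38], [-0.96, 4.11], [0.2, 2.71], [-2.98, 2.98]. Speed limits (rad/s): [2.39, 2.39, 3.14, 3.14, 3.14, 3.14].

## Interface

Orientations are given as a unit quaternion [x, y, z, w].
In Python, from bench import move_ptp, servo_line, goto_joints, move_gripper, sleep, inverse_kinematics, capture, PlanningError, close_job, spot_in, silhouettes, current_clock, current_joint_pos, current_qvel, current_joint_torque, current_position, current_orientation, current_force, current_torque, current_finger_gap, current_grip_force gives the robot as it stands. Calls block until the motion is done:
- move_ptp(position, orientation): joint-space move of the TCP to a pose.
- servo_line(position, orientation=None, rate=0.15, contact_N=None): straight line of the TCP; orientation=None keeps the orientation; rate is the mean speed in m/s. With contact_N (N) it stops when the force on the tool has changed by that much, and returns True; else False.
- goto_joints(angles): joint-space move.
- move_gripper(opening): finger opening in m; the grip force is fixed at half the most; returns when the fingers have stopped.
- sleep(seconds).
- inverse_kinematics(position, orientation): joint angles nearest the present ones, or None.
- capture(name): name is "side" or "top" or "wrist"; returns a dict with "image" (400x640x3 uint8, blue, green, red), "range_z" (400x640 float32, m along the optical axis (not along the pixel's ray), 0 where there is no reading), "intrinsics" (3x3 intrinsics, pixels), "R" (3x3) and "t" (3): a world point X has camera coordinates R X + t. Camera axes: x right, y down, z forward; pixel columns grow to the right and rows downward; lengths in m; the calibration is good to about 2 mm. The wrist camera is an equidistant fisheye: a pixel r from the principal point sees the ray r / f radians off the axis. A picture is of the moment at which its call begins.
A pose or a line that the arm cannot do raises PlanningError and nothing moves.
- close_job(): hands the job in; it is judged then, once.
Trained networks look in the newest picture that a camera, given by its name, has taken for a name from the list of things; names that differ only in an ending like _2 or _b are one class to them, and where a whole thing is asked for, a point or a joint stands for the part that bears it (a point fixed in the world has none). Each returns a list of dicts, best first, with "conf" (0 to 1); they miss things now and then, are a little off and sometimes report something else, mostly with a low value. They report only what shows in the picture. A call takes as long as a camera call. They do not tell look-alikes from the thing itself.
- spot_in(camera, query): "xy" ([column, row] in pixels, amid what is visible of it).
- silhouettes(camera, query): "region" (400x640 bool, what is visible of it) and "xy" ([column, row] in pixels, amid what is visible of it).
Readings, each from a call of its own:
- current_clock(): time.
- current_joint_pos(): joint angles.
- current_qvel(): joint speeds.
- current_joint_torque(): joint torques, N m.
- current_position(): TCP position.
- current_orientation(): TCP orientation.
- current_force(): force on the tool from outside, world axes, zero at the start.
- current_torque(): the same for the moment, N m.
- current_finger_gap(): finger opening in m.
- current_grip_force(): force on a finger pad.
Only numpy, scipy, OpenCV 4.12 (cv2) and the standard library are available. Lean on these libraries where they do the work, as an engineer would, in place of code of your own. Each camera call takes 0.05 s, during which the arm holds its last target. There are 200 camera calls.

## Task

Two cups that look alike each hold four black valve balls: one lot is solid steel, the other nylon. Heft the cups to find the steel ones, pour all four of those from their cup into the orange bowl, and leave the nylon balls in the other cup. Spill nothing, finish with both cups standing upright on the bench, keep the bowl standing on its mat where it is, and do not disturb the spray can or the jar or push against the screwdriver block.

Things in the scene. Friction and masses are not known exactly. Their poses are not given: they have to be found in the camera images.
- cup_a: one of two like cups: open round cup of pale bare aluminium, 66 mm outside diameter, 85 mm high, straight 4 mm wall, 4 mm floor, 110 to 130 g empty, upright at the start with four black balls side by side on its floor; 265 to 325 g in all if they are steel, 150 to 180 g if nylon. Origin: centre of its underside; z up through the mouth.
- cup_b: the other of the two: open round cup of pale bare aluminium, 66 mm outside diameter, 85 mm high, straight 4 mm wall, 4 mm floor, 110 to 130 g empty, upright at the start with four black balls side by side on its floor; 265 to 325 g in all if they are steel, 150 to 180 g if nylon. Origin: centre of its underside; z up through the mouth.
- bowl: a loose round orange plastic bowl, 300 g, outside 120 mm across at the foot and 170 mm at the rim, 55 mm high, 4 mm wall, 5 mm floor, standing on the mat. Origin: centre of its underside; z up.
- mat: a flat round black rubber mat, 200 mm across, 3 mm thick, fixed on the bench under the bowl. Origin: centre of its underside.
- ball_1: a plain polished black valve ball, which rolls out of a cup tipped some 15 to 20 degrees past level (a shake helps), 22 mm diameter; 39 to 49 g if it is steel, 10 to 12 g if it is nylon; all four in one cup are of the same kind. Origin: its centre.
- ball_2: a plain polished black valve ball, which rolls out of a cup tipped some 15 to 20 degrees past level (a shake helps), 22 mm diameter; 39 to 49 g if it is steel, 10 to 12 g if it is nylon; all four in one cup are of the same kind. Origin: its centre.
- ball_3: a plain polished black valve ball, which rolls out of a cup tipped some 15 to 20 degrees past level (a shake helps), 22 mm diameter; 39 to 49 g if it is steel, 10 to 12 g if it is nylon; all four in one cup are of the same kind. Origin: its centre.
- ball_4: a plain polished black valve ball, which rolls out of a cup tipped some 15 to 20 degrees past level (a shake helps), 22 mm diameter; 39 to 49 g if it is steel, 10 to 12 g if it is nylon; all four in one cup are of the same kind. Origin: its centre.
- ball_5: a plain polished black valve ball, which rolls out of a cup tipped some 15 to 20 degrees past level (a shake helps), 22 mm diameter; 39 to 49 g if it is steel, 10 to 12 g if it is nylon; all four in one cup are of the same kind. Origin: its centre.
- ball_6: a plain polished black valve ball, which rolls out of a cup tipped some 15 to 20 degrees past level (a shake helps), 22 mm diameter; 39 to 49 g if it is steel, 10 to 12 g if it is nylon; all four in one cup are of the same kind. Origin: its centre.
- ball_7: a plain polished black valve ball, which rolls out of a cup tipped some 15 to 20 degrees past level (a shake helps), 22 mm diameter; 39 to 49 g if it is steel, 10 to 12 g if it is nylon; all four in one cup are of the same kind. Origin: its centre.
- ball_8: a plain polished black valve ball, which rolls out of a cup tipped some 15 to 20 degrees past level (a shake helps), 22 mm diameter; 39 to 49 g if it is steel, 10 to 12 g if it is nylon; all four in one cup are of the same kind. Origin: its centre.
- can: a loose red spray can, 58 mm diameter, 171 mm high, 320 g, standing on the bench beyond the work (bystander). Origin: centre of its underside.
- jar: a loose closed amber glass jar with a red cap, 70 mm diameter, 100 mm high, 350 g, standing on the robot's left (bystander); a big fixed blue vise, 152 mm high, stands 100 to 250 mm farther left. Origin: centre of its underside.
- driver_block: a fixed dark wooden block with three upright screwdrivers on the robot's right (bystander), 60 x 120 mm (long side along its y), 167 mm high with the handles. Origin: centre of its underside.
Things that resemble listed ones, but are neither listed nor needed, are in the scene too. Leave any purple look-alike of the cup_a alone. There is more than one size of the mat; the one meant has the size given above.

How it is judged:
On the way:
1. one of the cups is held tipped over the bowl, leaning more than 75 degrees (((angle between cup_a's own z axis and vertical above 1.3 rad and horizontal distance between cup_a and bowl below 0.14 m and height (world z) of cup_a above 0.05 m) or (angle between cup_b's own z axis and vertical above 1.3 rad and horizontal distance between cup_b and bowl below 0.14 m and height (world z) of cup_b above 0.05 m))), for 0.1 s.
At the end, for the whole second after the job is handed in: All four steel balls lie in the bowl, which presses on its mat with over 4.0 N (nylon would give under 3.5 N); the four nylon balls are still in their cup; both cups stand on the bench (within 0.08 rad) and the bowl upright on its mat (0.1 rad), at rest ((((horizontal distance between ball_2 and bowl below 0.08 m and z of ball_2 in the frame of bowl between 0.005 and 0.06 m) and (horizontal distance between ball_3 and bowl below 0.08 m and z of ball_3 in the frame of bowl between 0.005 and 0.06 m) and (horizontal distance between ball_5 and bowl below 0.08 m and z of ball_5 in the frame of bowl between 0.005 and 0.06 m) and (horizontal distance between ball_8 and bowl below 0.08 m and z of ball_8 in the frame of bowl between 0.005 and 0.06 m) and (horizontal distance between ball_1 and cup_b below 0.03 m and z of ball_1 in the frame of cup_b between 0.005 and 0.085 m) and (horizontal distance between ball_4 and cup_b below 0.03 m and z of ball_4 in the frame of cup_b between 0.005 and 0.085 m) and (horizontal distance between ball_6 and cup_b below 0.03 m and z of ball_6 in the frame of cup_b between 0.005 and 0.085 m) and (horizontal distance between ball_7 and cup_b below 0.03 m and z of ball_7 in the frame of cup_b between 0.005 and 0.085 m)) or ((horizontal distance between ball_1 and bowl below 0.08 m and z of ball_1 in the frame of bowl between 0.005 and 0.06 m) and (horizontal distance between ball_4 and bowl below 0.08 m and z of ball_4 in the frame of bowl between 0.005 and 0.06 m) and (horizontal distance between ball_6 and bowl below 0.08 m and z of ball_6 in the frame of bowl between 0.005 and 0.06 m) and (horizontal distance between ball_7 and bowl below 0.08 m and z of ball_7 in the frame of bowl between 0.005 and 0.06 m) and (horizontal distance between ball_2 and cup_a below 0.03 m and z of ball_2 in the frame of cup_a between 0.005 and 0.085 m) and (horizontal distance between ball_3 and cup_a below 0.03 m and z of ball_3 in the frame of cup_a between 0.005 and 0.085 m) and (horizontal distance between ball_5 and cup_a below 0.03 m and z of ball_5 in the frame of cup_a between 0.005 and 0.085 m) and (horizontal distance between ball_8 and cup_a below 0.03 m and z of ball_8 in the frame of cup_a between 0.005 and 0.085 m))) and contact force between bowl and mat above 4 N and angle between bowl's own z axis and vertical below 0.1 rad and linear speed of each of bowl, cup_a, cup_b below 0.02 m/s and angle between each of cup_a, cup_b's own z axis and vertical below 0.08 rad and height (world z) of cup_a between -0.005 and 0.008 m and height (world z) of cup_b between -0.005 and 0.008 m); the robot touches nothing.
It fails at once if the spray can or the jar is moved more than 25 mm or tipped (distance of any of can, jar from where it was at the start of the episode above 0.025 m or angle between any of can, jar's own z axis and vertical above 0.3 rad).
It fails at once if the bowl is shoved more than 40 mm or tipped more than 0.5 rad (distance of bowl from where it was at the start of the episode above 0.04 m or angle between bowl's own z axis and vertical above 0.5 rad).
It fails at once if the arm presses the screwdriver block with more than 15 N (contact force between any of the arm, the fingers and driver_block above 15 N).
It also fails if it takes over 72 s, if anything falls off the work surface, if the arm or the gripper's body presses on something with over 40 N, if the wrist force passes 120 N, or if a joint passes its speed limit or range.

## Working session

There is one attempt and no reset: what is moved stays moved. The work goes in short steps, each a Python script; the robot and the scene stay as the last script left them, time stands still between calls to the robot, and variables do not carry over. Pictures are saved under pics/ and viewed, at most 10 in all, crops included, and the job is handed in when it is done.

```bash
mkdir -p pics; ls; cat > h.py <<'E'
import numpy as np, cv2
from bench import *
def pts(c, m):
    """world points of masked pixels (pinhole cameras)"""
    v,u=np.nonzero(m&(c["range_z"]>0)); z=c["range_z"][v,u]; K=c["intrinsics"]
    P=np.stack([(u-K[0,2])/K[0,0]*z,(v-K[1,2])/K[1,1]*z,z],1)
    return (P-c["t"])@c["R"]
E
python3 - <<'E'
from h import *
for n in ("top","side"):
    c=capture(n); cv2.imwrite(f"pics/{n}0.png",c["image"])
    for q in ("cup_a","bowl","mat","can","jar","driver_block"):
        for s in silhouettes(n,q):
            P=pts(c,s["region"])
            if len(P)<5: continue
            print(n,q,round(s["conf"],2),np.round(s["xy"]),"lo",np.percentile(P,2,0).round(3),"hi",np.percentile(P,98,0).round(3))
print(current_clock(),current_orientation())
E
```

```text
pics
top cup_a 0.72 [271. 238.] lo [ 0.507  0.075 -0.001] hi [0.567 0.151 0.087]
top cup_a 0.6 [319. 263.] lo [ 0.442 -0.03   0.   ] hi [0.505 0.029 0.087]
top cup_a 0.6 [215. 233.] lo [0.511 0.205 0.004] hi [0.569 0.267 0.087]
top cup_a 0.29 [324. 259.] lo [ 0.48  -0.016  0.015] hi [0.497 0.004 0.026]
top bowl 0.88 [422. 242.] lo [ 0.451 -0.32   0.004] hi [ 0.604 -0.169  0.059]
top mat 0.85 [384. 244.] lo [ 0.43  -0.273 -0.002] hi [ 0.623 -0.143  0.007]
top can 0.72 [331. 163.] lo [ 0.69  -0.061 -0.   ] hi [ 0.745 -0.005  0.171]
top jar 0.87 [140. 216.] lo [0.566 0.402 0.016] hi [0.626 0.463 0.103]
top driver_block 0.77 [506. 203.] lo [ 0.586 -0.491  0.004] hi [ 0.648 -0.38   0.168]
side cup_a 0.97 [250. 194.] lo [0.508 0.202 0.001] hi [0.57  0.267 0.084]
side cup_a 0.93 [276. 234.] lo [ 0.441 -0.035 -0.003] hi [0.505 0.031 0.084]
side cup_a 0.57 [273. 212.] lo [0.504 0.072 0.016] hi [0.566 0.136 0.084]
side bowl 0.58 [350. 271.] lo [ 0.454 -0.316  0.004] hi [ 0.606 -0.166  0.057]
side mat 0.91 [338. 296.] lo [ 0.433 -0.335 -0.002] hi [ 0.59  -0.158  0.005]
side mat 0.62 [408. 240.] lo [ 0.699 -0.38  -0.002] hi [ 0.937 -0.145  0.006]
side can 0.57 [343. 203.] lo [ 0.689 -0.066  0.008] hi [ 0.73  -0.018  0.165]
side can 0.18 [424. 291.] lo [ 0.584 -0.502  0.005] hi [ 0.64  -0.386  0.166]
side jar 0.93 [231. 163.] lo [ 0.563  0.4   -0.003] hi [0.627 0.52  0.1  ]
side driver_block 0.63 [425. 292.] lo [ 0.584 -0.502 -0.001] hi [ 0.691 -0.387  0.166]
0.7 [ 1.22095601e-01  9.92518344e-01 -2.38063108e-05 -1.33800026e-05]
```

```bash
python3 - <<'E'
import cv2,numpy as np
a=cv2.imread("pics/top0.png")[120:340,80:560];b=cv2.imread("pics/side0.png")[100:340,160:640]
cv2.imwrite("pics/both.png",cv2.resize(np.vstack([a,b]),None,fx=1.3,fy=1.3)[:600])
E
```

```text
(no output)
```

View pics/both.png

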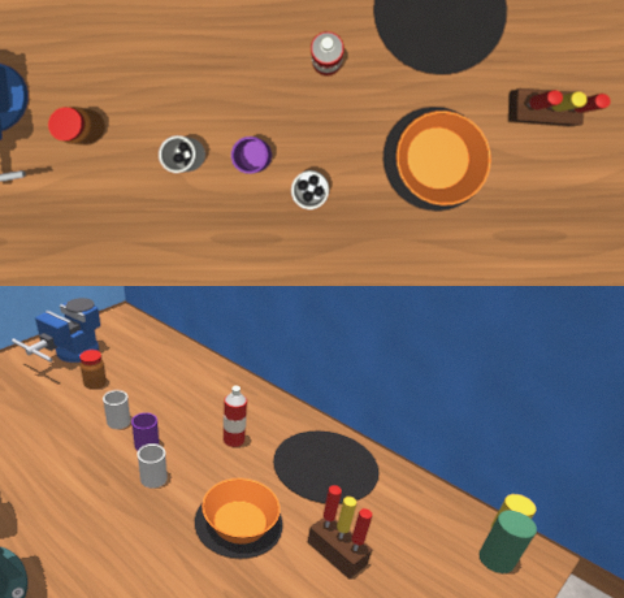

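The top picture shows the two pale cups holding balls at about (178,155) and (310,188), with the purple look-alike at (251,155). The bowl sits on the smaller mat at (438,158), and the can is at (327,52). The side view agrees. I'll use an inclined side grasp (about 30° below level) and roll to pour, so next I'll search for reachable poses.

```bash
cat >> h.py <<'E'
from scipy.spatial.transform import Rotation as Ro
NEAR=np.array([.473,-.002,0]); FAR=np.array([.539,.235,0]); BOWL=np.array([.528,-.243,.003])
GH=.050
def tool(h,e,flip=0):
    a=np.array([np.cos(e)*np.cos(h),np.cos(e)*np.sin(h),-np.sin(e)])
    y=np.array([-np.sin(h),np.cos(h),0])*(-1 if flip else 1)
    return Ro.from_matrix(np.stack([np.cross(y,a),y,a],1))
def tcp(p,R): return np.asarray(p)+.019*R.as_matrix()[:,2]      # p = grasp point
def pour(R0,psi,d_in,zm):
    """tool pose with cup rolled psi about tool axis, mouth centre d_in short of bowl centre at height zm"""
    R=Ro.from_rotvec(psi*R0.as_matrix()[:,2])*R0
    ax=(R*R0.inv()).apply([0,0,1]); hd=ax[:2]/np.linalg.norm(ax[:2])
    m=np.r_[BOWL[:2]-d_in*hd,zm]
    return tcp(m-(.085-GH)*ax,R),R,ax,m-.085*ax
E
python3 - <<'E'
from h import *
ik=lambda p,R:inverse_kinematics(p,R.as_quat())
for name,C in (("near",NEAR),("far",FAR)):
  for e in (25,30,35,40):
    for h in range(-60,61,15):
      for fl in (0,1):
        R=tool(np.radians(h),np.radians(e),fl)
        q=ik(tcp(C+[0,0,GH],R),R); b=ik(tcp(C+[0,0,GH],R)-.1*R.as_matrix()[:,2],R)
        q2=ik(tcp(C+[0,0,GH+.13],R),R)
        if q is None: continue
        print(name,e,h,fl,np.round(q,2),b is not None,q2 is not None)
print("POUR")
for e in (25,30,35,40):
  for h in range(-75,31,15):
    for fl in (0,1):
      R=tool(np.radians(h),np.radians(e),fl)
      for s in (1,-1):
        lean=np.radians(112); psi=s*np.arccos((np.cos(lean)-np.sin(np.radians(e))**2)/np.cos(np.radians(e))**2)
        p,Rp,ax,o=pour(R,psi,.03,.125)
        q=ik(p,Rp)
        if q is not None: print(e,h,fl,s,np.round(psi,2),np.round(q,2),"o",o.round(2))
E
```

```text
near 25 45 0 [-0.98  0.96  2.32  1.45  1.11  1.42] True True
near 25 45 1 [-0.98  0.96  2.32  1.45  1.11 -1.73] True True
near 25 60 0 [-0.91  0.9   2.13  1.14  1.18  1.68] True True
near 25 60 1 [-0.91  0.9   2.13  1.14  1.18 -1.46] True True
near 30 45 0 [-0.93  0.88  2.33  1.46  1.04  1.49] True True
near 30 45 1 [-0.93  0.88  2.33  1.46  1.04 -1.65] True True
near 30 60 0 [-0.88  0.83  2.14  1.13  1.11  1.74] True True
near 30 60 1 [-0.88  0.83  2.14  1.13  1.11 -1.4 ] True True
near 35 45 0 [-0.88  0.8   2.33  1.46  0.96  1.58] True True
near 35 45 1 [-0.88  0.8   2.33  1.46  0.96 -1.56] True True
near 35 60 0 [-0.84  0.77  2.15  1.12  1.04  1.81] True True
near 35 60 1 [-0.84  0.77  2.15  1.12  1.04 -1.33] True True
near 40 45 0 [-0.83  0.72  2.32  1.45  0.88  1.69] True True
near 40 45 1 [-0.83  0.72  2.32  1.45  0.88 -1.45] True True
near 40 60 0 [-0.8   0.71  2.16  1.1   0.97  1.89] True True
near 40 60 1 [-0.8   0.71  2.16  1.1   0.97 -1.25] True True
far 25 0 0 [0.62 0.99 2.37 3.72 1.31 1.7 ] False True
far 25 0 1 [ 0.62  0.99  2.37  3.72  1.31 -1.44] False True
far 25 60 
[... 4323 characters left out ...]
93  1.29  1.12 -0.37] o [ 0.64 -0.25  0.16]
30 30 1 1 2.55 [-1.03  0.63  2.07  1.34  1.09  1.48] o [ 0.58 -0.15  0.16]
30 30 1 -1 -2.55 [-1.03  0.66  1.93  1.29  1.12  2.78] o [ 0.64 -0.25  0.16]<stdin>:18: RuntimeWarning: invalid value encountered in arccos
Traceback (most recent call last):
  File "h.py", line 18, in pour
    R=Ro.from_rotvec(psi*R0.as_matrix()[:,2])*R0
      ~~~~~~~~~~~~~~~~~~~~~~~~~~~~~~~~~~~~~~~^~~
  File "scipy/spatial/transform/_rotation.pyx", line 2692, in scipy.spatial.transform._rotation.Rotation.__mul__
  File "scipy/spatial/transform/_rotation.pyx", line 870, in scipy.spatial.transform._rotation.Rotation.__init__
ValueError: Found zero norm quaternions in `quat`.
```

```bash
cat >> h.py <<'E'
def pour2(R0,h,e2,psi,mouth,flip=0):
    """tool pose for heading h, elevation e2, rolled psi; mouth centre at `mouth`; returns also cup axis"""
    T=tool(h,e2,flip); R=Ro.from_rotvec(psi*T.as_matrix()[:,2])*T
    ax=(R*R0.inv()).apply([0,0,1])
    return tcp(np.asarray(mouth)-(.085-GH)*ax,R),R,ax
E
cat > plan.py <<'E'
from h import *
def path(h0,e,h1,e2,s,psimax,d,flip,n=9,z0=.22,z1=.135):
    R0=tool(h0,e,flip); Re=pour2(R0,h1,e2,s*psimax,BOWL,flip)
    ax=Re[2]; hd=ax[:2]/np.linalg.norm(ax[:2]); m=BOWL[:2]-d*hd
    out=[]
    for t in np.linspace(0,1,n):
        p,R,a=pour2(R0,h1,e+(e2-e)*t,s*psimax*t,np.r_[m,z0+(z1-z0)*min(1,t*1.2)],flip); out.append((p,R,a))
    return out
if __name__=="__main__":
    r=np.radians
    for nm,C,h0s in (("near",NEAR,(40,50,60)),("far",FAR,(-5,0,5))):
      for h0 in h0s:
        for e in (28,33):
          for fl in (0,1):
            R0=tool(r(h0),r(e),fl); g=[inverse_kinematics(tcp(C+[0,0,z],R0),R0.as_quat()) for z in (GH,GH+.07,GH+.13,GH+.2)]
            if any(x is None for x in g[:3]): continue
            for h1 in (0,15,30,45,60):
              for s in (1,-1):
                for e2 in (20,25,30):
                  P=path(r(h0),r(e),r(h1),r(e2),s,r(150),.03,fl)
                  Q=[inverse_kinematics(p,R.as_quat()) for p,R,a in P]
                  if any(x is None for x in Q): continue
                  j=np.abs(np.diff(Q,axis=0)).max()
                  if j<.8: print(nm,h0,e,fl,"->",h1,s,e2,"lean",round(np.degrees(np.arccos(P[-1][2][2]))),"step",j.round(2),"q6",np.round([g[2][5],Q[0][5],Q[-1][5]],1),g[3] is not None, "q1",np.round([g[2][0],Q[0][0],Q[-1][0]],2),"o",(P[-1][0]-.0)[:2].round(2))
E
python3 plan.py | tee plan.txt | awk '{print $1,$2,$3,$4,$6}' | sort | uniq -c | head -30; grep near plan.txt | head -40
```

```text
3 far -5 28 0 0
      3 far -5 28 0 15
      3 far -5 28 0 30
      3 far -5 28 0 45
      3 far -5 28 0 60
      3 near 50 28 0 0
      3 near 50 28 0 15
      3 near 50 28 0 30
      3 near 50 28 0 45
      3 near 50 28 0 60
      1 near 50 28 1 0
      3 near 50 28 1 15
      3 near 50 28 1 30
      3 near 50 28 1 45
      3 near 50 28 1 60
      3 near 50 33 0 0
      3 near 50 33 0 15
      3 near 50 33 0 30
      3 near 50 33 0 45
      3 near 50 33 0 60
      2 near 50 33 1 0
      3 near 50 33 1 15
      3 near 50 33 1 30
      3 near 50 33 1 45
      3 near 50 33 1 60
      3 near 60 28 0 0
      3 near 60 28 0 15
      3 near 60 28 0 30
      3 near 60 28 0 45
      3 near 60 28 0 60
near 50 28 0 -> 0 -1 20 lean 124 step 0.38 q6 [ 2.   2.  -0.9] True q1 [-0.94 -1.04 -1.05] o [ 0.6  -0.27]
near 50 28 0 -> 0 -1 25 lean 120 step 0.36 q6 [ 2.   2.  -0.8] True q1 [-0.94 -1.03 -1.01] o [ 0.6  -0.27]
near 50 28 0 -> 0 -1 30 lean 115 step 0.34 q6 [ 2.   1.9 -0.7] True q1 [-0.94 -1.03 -0.98] o [ 0.6  -0.27]
near 50 28 0 -> 15 -1 20 lean 124 step 0.37 q6 [ 2.   2.1 -0.7] True q1 [-0.
[... 3428 characters left out ...]
rue q1 [-0.89 -1.07 -1.06] o [ 0.6  -0.23]
near 50 33 0 -> 30 -1 30 lean 111 step 0.35 q6 [ 2.1  2.3 -0.4] True q1 [-0.89 -1.07 -1.03] o [ 0.6  -0.23]
near 50 33 0 -> 45 -1 20 lean 120 step 0.36 q6 [ 2.1  2.3 -0.5] True q1 [-0.89 -1.04 -1.05] o [ 0.6  -0.21]
near 50 33 0 -> 45 -1 25 lean 115 step 0.35 q6 [ 2.1  2.3 -0.4] True q1 [-0.89 -1.04 -1.03] o [ 0.6  -0.21]
near 50 33 0 -> 45 -1 30 lean 111 step 0.34 q6 [ 2.1  2.3 -0.4] True q1 [-0.89 -1.04 -1.  ] o [ 0.6  -0.21]Traceback (most recent call last):
  File "plan.py", line 21, in <module>
    Q=[inverse_kinematics(p,R.as_quat()) for p,R,a in P]
       ~~~~~~~~~~~~~~~~~~^^^^^^^^^^^^^^^
ValueError: time passes only in moves, steps and waits
```

```bash
python3 - <<'E'
from h import *
r=np.radians; R=tool(r(50),r(30),1); q=R.as_quat()
D=tool(0,r(90)).as_quat()
print(current_clock())
sz=current_position(); move_ptp(np.array([.25,.45,.35]),current_orientation())
move_ptp(tcp(NEAR+[0,0,.28],R),q); print(current_clock(),current_position(),current_joint_pos())
move_gripper(.088)
c=capture("top"); cv2.imwrite("pics/t1.png",c["image"])
c2=capture("side"); cv2.imwrite("pics/s1.png",c2["image"])
a=c["image"][100:400,80:560];b=c2["image"][100:340,160:560]
cv2.imwrite("pics/b1.png",np.vstack([a,cv2.resize(b,(480,288))]))
E
```

```text
0.7
3.6333 [0.48353061 0.01132391 0.27047688] [-0.91814252  0.24952074  2.15987616  1.0575885   1.32374263 -0.83308102]
```

View pics/b1.png

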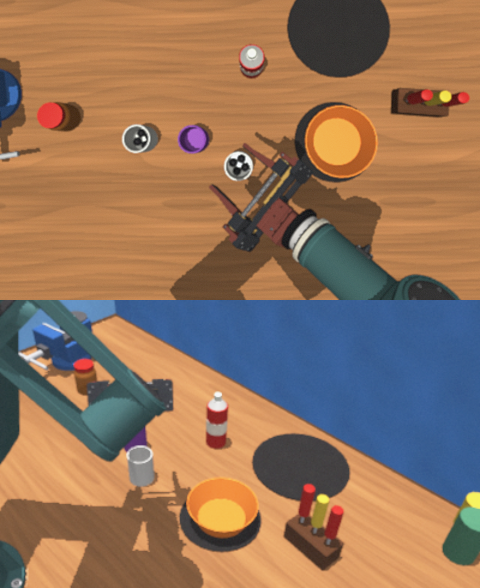

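The picture shows the gripper over the near cup at (238,165), with its fingers straddling it and the body clear of the bowl (340,142). Going down to grasp and heft.

```bash
python3 - <<'E'
from h import *
r=np.radians; R=tool(r(50),r(30),1)
servo_line(tcp(NEAR+[0,0,.14],R),rate=.15)
print("hit",servo_line(tcp(NEAR+[0,0,GH],R),rate=.1,contact_N=5), current_position())
sleep(.3); f0=current_force()
move_gripper(.05); print("gap",current_finger_gap(),"grip",current_grip_force())
servo_line(tcp(NEAR+[0,0,GH+.04],R),rate=.06); sleep(.6)
f1=current_force(); print(f0,f1,"mass g",(f0-f1)/9.81*1000,current_finger_gap(),current_clock())
E
```

```text
hit False [0.48359818 0.01067398 0.04094687]
gap 0.06395803499575418 grip 29.999368702992797
[ 0.55711455 -1.05158321 -0.53687412] [ 0.92327362 -0.7767858  -2.23230283] mass g [-37.32508354 -28.01196811 172.82657672] 0.06424941661717112 8.2917
```

```bash
python3 - <<'E'
from h import *
r=np.radians; R=tool(r(50),r(30),1); q=R.as_quat()
def avg():
    F=[]
    for _ in range(12): F.append(current_force()); sleep(.04)
    return np.mean(F,0),np.std(F,0)
a=avg(); print("held",a)
servo_line(tcp(NEAR+[0,0,GH+.001],R),rate=.06); servo_line(tcp(NEAR+[0,0,GH-.001],R),rate=.02)
move_gripper(.088); sleep(.3)
b=avg(); print("free",b,"g",(b[0]-a[0])[2]/9.81e-3)
servo_line(tcp(NEAR+[0,0,.14],R),rate=.12); servo_line(tcp(NEAR+[0,0,.28],R),rate=.15)
print(current_clock())
c=capture("top"); 
for s in silhouettes("top","cup_a"):
    P=pts(c,s["region"]); print(round(s["conf"],2),np.percentile(P,2,0).round(3),np.percentile(P,98,0).round(3))
E
cat plan.txt | grep far | awk '$6%15==0' | head -40
```

```text
held (array([ 0.03475586,  0.19131122, -2.56895034]), array([0.63841984, 0.5624433 , 0.5655788 ]))
free (array([0.03671467, 0.05863866, 0.21440724]), array([0.71786729, 0.37508754, 0.28099638])) g 283.72656256360744
13.2083
0.96 [0.51  0.205 0.001] [0.571 0.267 0.088]
0.93 [ 0.442 -0.031 -0.001] [0.505 0.032 0.087]
0.68 [ 0.507  0.074 -0.001] [0.566 0.136 0.087]
far -5 28 0 -> 0 -1 20 lean 124 step 0.38 q6 [ 1.3  2.  -0.9] False q1 [ 0.67 -1.04 -1.05] o [ 0.6  -0.27]
far -5 28 0 -> 0 -1 25 lean 120 step 0.36 q6 [ 1.3  2.  -0.8] False q1 [ 0.67 -1.03 -1.01] o [ 0.6  -0.27]
far -5 28 0 -> 0 -1 30 lean 115 step 0.34 q6 [ 1.3  1.9 -0.7] False q1 [ 0.67 -1.03 -0.98] o [ 0.6  -0.27]
far -5 28 0 -> 15 -1 20 lean 124 step 0.37 q6 [ 1.3  2.1 -0.7] False q1 [ 0.67 -1.1  -1.1 ] o [ 0.6  -0.26]
far -5 28 0 -> 15 -1 25 lean 120 step 0.35 q6 [ 1.3  2.1 -0.6] False q1 [ 0.67 -1.1  -1.07] o [ 0.6  -0.25]
far -5 28 0 -> 15 -1 30 lean 115 step 0.34 q6 [ 1.3  2.1 -0.5] False q1 [ 0.67 -1.1  -1.03] o [ 0.6  -0.25]
far -5 28 0 -> 30 -1 20 lean 124 step 0.36 q6 [ 1.3  2.2 -0.6] False q1 [ 0.67 -1.1  -1.09
[... 181 characters left out ...]
2 -0.4] False q1 [ 0.67 -1.1  -1.03] o [ 0.6  -0.23]
far -5 28 0 -> 45 -1 20 lean 124 step 0.35 q6 [ 1.3  2.3 -0.5] False q1 [ 0.67 -1.07 -1.06] o [ 0.6  -0.22]
far -5 28 0 -> 45 -1 25 lean 120 step 0.34 q6 [ 1.3  2.3 -0.4] False q1 [ 0.67 -1.07 -1.03] o [ 0.6  -0.22]
far -5 28 0 -> 45 -1 30 lean 115 step 0.33 q6 [ 1.3  2.3 -0.4] False q1 [ 0.67 -1.07 -1.01] o [ 0.6  -0.21]
far -5 28 0 -> 60 -1 20 lean 124 step 0.34 q6 [ 1.3  2.3 -0.4] False q1 [ 0.67 -1.02 -1.  ] o [ 0.59 -0.2 ]
far -5 28 0 -> 60 -1 25 lean 120 step 0.34 q6 [ 1.3  2.3 -0.4] False q1 [ 0.67 -1.02 -0.98] o [ 0.59 -0.2 ]
far -5 28 0 -> 60 -1 30 lean 115 step 0.33 q6 [ 1.3  2.3 -0.3] False q1 [ 0.67 -1.02 -0.96] o [ 0.59 -0.2 ]
```

```bash
cat > go.py <<'E'
from plan import *
r=np.radians; H0,E,FL=r(50),r(30),1
def mk(z1=.135,n=13,psi=r(155)): return path(H0,E,r(35),r(24),1,psi,.03,FL,n,z0=.22,z1=z1)
if __name__=="__main__":
    from itertools import product
    B=[np.array(k) for k in product((-.0375,.0375),(-.089,.089),(-.18,-.08))]+[np.array(k) for k in product((-.01,.01),(-.0575,.0575),(-.08,0))]
    R0=tool(H0,E,FL)
    for p,R,a in mk():
        W=R.apply(B)+p; i=W[:,2].argmin(); q=inverse_kinematics(p,R.as_quat())
        cup=p-.019*R.as_matrix()[:,2]-GH*a
        print("lean",round(np.degrees(np.arccos(a[2]))),"low",W[i].round(3),round(np.hypot(*(W[i]-BOWL)[:2]),3),"cup",cup.round(3),None if q is None else np.round(q,2))
E
python3 go.py
python3 - <<'E'
from h import *
r=np.radians; R=tool(r(50),r(30),1)
def avg(n):
    F=[]
    for _ in range(n): F.append(current_force()); sleep(.04)
    return np.mean(F,0)[2]
servo_line(tcp(NEAR+[0,0,.14],R),rate=.2); sleep(.2); b=avg(12)
servo_line(tcp(NEAR+[0,0,GH],R),rate=.12,contact_N=6)
move_gripper(.05); servo_line(tcp(NEAR+[0,0,.14],R),rate=.08); sleep(.3); a=avg(20)
print("mass",(b-a)/9.81e-3,current_finger_gap(),current_clock())
E
```

```text
lean 0 low [ 0.519 -0.163  0.167] 0.08 cup [ 0.543 -0.217  0.135] [-1.09  0.56  1.96  1.15  1.22 -0.91]
lean 11 low [ 0.575 -0.252  0.148] 0.048 cup [ 0.535 -0.203  0.128] [-1.09  0.58  1.98  1.17  1.22 -0.72]
lean 22 low [ 0.564 -0.244  0.132] 0.036 cup [ 0.529 -0.188  0.124] [-1.09  0.59  2.    1.18  1.21 -0.53]
lean 34 low [ 0.554 -0.233  0.118] 0.028 cup [ 0.525 -0.174  0.124] [-1.09  0.6   2.02  1.2   1.21 -0.34]
lean 45 low [ 0.545 -0.221  0.107] 0.028 cup [ 0.523 -0.16   0.126] [-1.09  0.61  2.03  1.21  1.21 -0.14]
lean 56 low [ 0.536 -0.207  0.099] 0.037 cup [ 0.524 -0.149  0.13 ] [-1.09  0.63  2.04  1.23  1.21  0.06]
lean 67 low [ 0.53  -0.193  0.095] 0.05 cup [ 0.527 -0.141  0.136] [-1.09  0.64  2.05  1.24  1.21  0.27]
lean 77 low [ 0.537 -0.196  0.093] 0.048 cup [ 0.532 -0.135  0.142] [-1.09  0.65  2.05  1.25  1.21  0.48]
lean 88 low [ 0.532 -0.184  0.09 ] 0.059 cup [ 0.539 -0.132  0.149] [-1.08  0.66  2.05  1.26  1.21  0.7 ]
lean 97 low [ 0.463 -0.233  0.087] 0.066 cup [ 0.548 -0.133  0.155] [-1.08  0.67  2.04  1.27  1.22  0.91]
lean 107 low [ 0.456 -0.216  0.087] 0.077 cup [ 0.558 -0.137  0.159] [-1.07  0.68  2.04  1.28  1.22  1.13]
lean 114 low [ 0.452 -0.2    0.098] 0.087 cup [ 0.568 -0.144  0.17 ] [-1.07  0.68  2.03  1.28  1.23  1.37]
lean 121 low [ 0.451 -0.186  0.112] 0.095 cup [ 0.579 -0.154  0.179] [-1.07  0.68  2.01  1.29  1.24  1.6 ]
mass 278.90226514426246 0.06376872203753725 18.6583
```

The heft gives 279 g, so this cup holds the steel balls. The pour path clears the bowl rim, so I'm pouring now.

```bash
python3 - <<'E'
from go import *
P=mk(); R0=tool(H0,E,FL)
def step(p,R,t):
    d=np.linalg.norm(p-current_position()); servo_line(p,R.as_quat(),rate=max(d/t,.005))
p,R,a=P[0]; servo_line(tcp(NEAR+[0,0,.2],R0),rate=.12)
step(p+[0,0,.05],R,2.0); step(p,R,.5)
for p,R,a in P[1:]: step(p,R,.45)
print(current_clock()); sleep(.5)
for k in range(2):
    step(P[-2][0],P[-2][1],.3); step(P[-1][0],P[-1][1],.25)
sleep(.4); print(current_clock(),current_finger_gap(),current_position()-P[-1][0])
a=capture("top"); b=capture("side")
cv2.imwrite("pics/b2.png",np.vstack([a["image"][150:330,260:560],b["image"][180:340,230:530]]))
E
```

```text
29.2
31.8 0.06403006250521555 [-2.88770506e-05  4.33810934e-05 -6.62549335e-06]
```

View pics/b2.png

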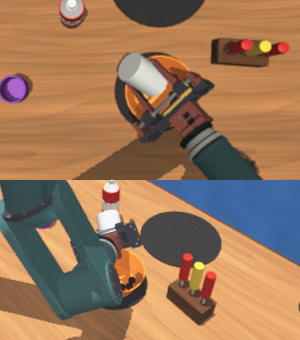

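The cup is tipped over the bowl, and black balls show in the bowl at about (128,285) in the lower view. I'll bring the cup upright, move aside and count them.

```bash
python3 - <<'E'
from go import *
P=mk(); R0=tool(H0,E,FL)
def step(p,R,t):
    d=np.linalg.norm(p-current_position()); servo_line(p,R.as_quat(),rate=max(d/t,.005))
for p,R,a in P[::-1][2::2]: step(p,R,.5)
p,R,a=P[0]; step(p+[0,0,.04],R,.5)
step(tcp(NEAR+[0,0,.18],R0),R0,1.8)
print(current_clock())
a=capture("top"); b=capture("side")
for s in spot_in("top","ball_1"): print(s)
for s in silhouettes("top","bowl")[:1]:
    Q=pts(a,s["region"]); print(np.percentile(Q,2,0).round(3),np.percentile(Q,98,0).round(3))
cv2.imwrite("pics/b3.png",cv2.resize(np.vstack([a["image"][180:320,240:540],b["image"][200:330,230:530]]),None,fx=2,fy=2))
E
```

```text
38.3833
{'xy': [436.2, 247.7], 'conf': 0.56}
{'xy': [435.4, 255.6], 'conf': 0.53}
{'xy': [214.7, 240.6], 'conf': 0.53}
{'xy': [434.7, 228.6], 'conf': 0.44}
{'xy': [439.5, 239.0], 'conf': 0.41}
[ 0.452 -0.32   0.005] [ 0.602 -0.169  0.059]
```

View pics/b3.png

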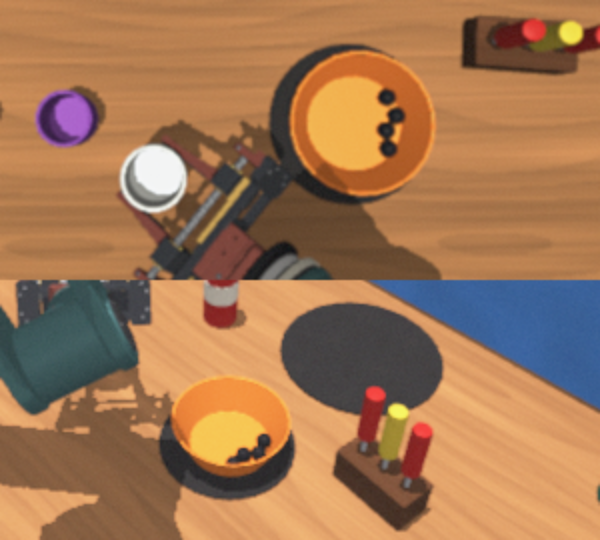

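The four balls lie in the bowl around (390,125), the bowl hasn't moved, and the cup at (155,178) is empty. Next I'll set the cup down and back off.

```bash
python3 - <<'E'
from go import *
R0=tool(H0,E,FL)
servo_line(tcp(NEAR+[0,0,GH+.012],R0),rate=.1)
print(servo_line(tcp(NEAR+[0,0,GH-.003],R0),rate=.02,contact_N=3),current_position()[2]-tcp(NEAR+[0,0,GH],R0)[2])
move_gripper(.088); sleep(.2)
servo_line(tcp(NEAR+[0,0,.14],R0),rate=.08); servo_line(tcp(NEAR+[0,0,.28],R0),rate=.15)
sleep(.5); print(current_clock())
a=capture("top"); b=capture("side")
for n,c in (("top",a),("side",b)):
  for s in silhouettes(n,"cup_a"):
    Q=pts(c,s["region"]); print(n,round(s["conf"],2),np.percentile(Q,2,0).round(3),np.percentile(Q,98,0).round(3))
cv2.imwrite("pics/b4.png",np.vstack([a["image"][160:330,180:540],b["image"][130:330,200:560]]))
E
```

```text
True 0.00043475453565650773
44.1417
top 0.88 [0.509 0.075 0.   ] [0.566 0.136 0.087]
top 0.85 [0.511 0.205 0.003] [0.569 0.267 0.086]
top 0.65 [ 0.444 -0.03   0.   ] [0.504 0.029 0.087]
side 0.63 [ 0.442 -0.034 -0.002] [0.52  0.036 0.085]
side 0.61 [ 0.454 -0.317  0.003] [ 0.606 -0.166  0.057]
side 0.57 [ 0.267 -0.271  0.006] [0.559 0.111 0.422]
side 0.48 [ 0.433 -0.335 -0.002] [ 0.59  -0.162  0.005]
```

View pics/b4.png

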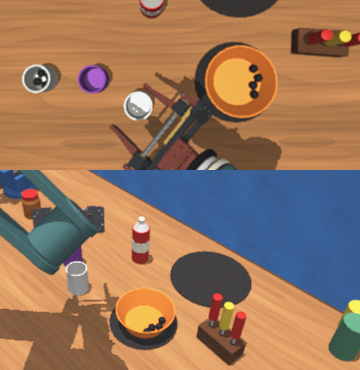

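The empty cup stands upright at (138,104), the nylon cup at (40,78) is untouched, and the bowl at (240,82) holds four balls. Nothing touches the robot.

```bash
python3 -c "
from bench import *
print(close_job())"
```

```text
the job is handed in; nothing more can be done
None
```

I handed the job in at about 44 s: I picked the steel cup by weight (about 280 g) and poured its four balls into the orange bowl, and the last pictures show both cups upright and the nylon cup untouched; no verdict came back.

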